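Set up the stamping die for the order in hand

ROBOT

A 6-joint arm with a two-finger parallel gripper is mounted at the origin on the work surface. World frame = base frame: x ahead of the robot, y to its left, z up, the work surface at z = 0. Lengths are in m, angles in degrees, forces in N, time in s.
With the tool pointing down it reaches from about 0.3 to 0.75 m from the base axis. Payload 8.5 kg.
Tool frame: the origin (TCP) lies midway between the tips of the shut fingers; the grasp point (between the pads) lies 19 mm behind it (arm.pinch_z is the distance from the TCP to the grasp point, in m); z points along the fingers, y is the line along which they close (so a half turn about z gives the same grasp; the last joint's range is limited). The gripper opens to 88 mm and grips with 3 to 60 N. Pads are 18 mm wide; open, the fingers measure 123 mm over their backs; the gripper's body (75 mm by 187 mm) begins 45 mm behind the grasp point.
Start: joints at [51.95, 21.807, 74.336, -0, 83.858, -12.336], TCP at [0.239, 0.496, 0.216] pointing down, gripper open.
Joint ranges: [-178.18, 178.18], [-50.72, 133.34], [12.68, 142.11], [-81.47, 261.47], [9.98, 163.14], [-165.26, 165.26]. Speed limits (degrees/s): [136.94, 136.94, 180, 180, 180, 180].

INTERFACE

Orientations are given as a 3x3 rotation matrix whose columns are the frame's x, y, z axes.
In Python, from plant import arm gives the robot as it stands.
- The arm moves only by the tool servo_tool, never from a script. Its argument "motion" is a list that holds one entry, the list of rows, each a list of 5 numbers: the opening, from -1 (shut) to 1 (fully open), then the shift along the world's x, y, z in units of 0.02 m (1.0 is 0.02 m), then the turn about the world's z in units of 120 degrees (1.0 is 120 degrees). In form: [[[gripper, tx, ty, tz, twist], ...]]. A call has 1 to 5 rows; each row shifts and turns the commanded pose from where the row before left it; what a row does not reach is not made up. A row lasts 1/12 s, in which the tool goes at most 41.7 mm and 7.16 degrees, less where a joint would pass 70% of its speed; a pose out of reach is approached as far as the arm can. A call with a number of a shift or a turn outside -1 to 1 is refused whole. A call with a gripper value outside its range is refused whole. The fingers move at their own pace and stop on an object; "squeeze" is the grip in N (left out, the last holds). Time passes only in rows, so rows that do not move let the fingers close. It gives the time, the measured TCP pose, the force, the opening and the grip force at its end, in the units of the state.
- arm.get_obs(): the state, without advancing time (a new reading comes with each control period).
- arm.capture(name): name is "side" or "top" or "wrist"; returns the picture (400x640x3 uint8, blue, green, red); there is no depth.
- arm.camera_params(name): a dict with "fov_y" (degrees; the focal length in pixels is half the picture's height over the tangent of half this angle, whatever the lens; pixels are square), "cx", "cy" (the principal point, pixels), "k1" (the pictures are not rectified: a ray, as slopes to the right and down, at radius r is drawn at 1 + k1 r^2 times it, then the intrinsics apply), "world_to_cam" (4x4, takes a point from world to camera coordinates); the wrist camera has in their place "hand_eye" (4x4, takes a point from camera to tool coordinates, whose origin is the TCP and whose axes are the flange's). Camera axes: x right, y up, looking along -z (the intrinsics and any distortion apply to the point x, -y, -z); pixel columns grow to the right and rows downward; lengths in m; the calibration is good to about 2 mm. A picture is of the moment at which its call begins: read the wrist's pose just before it. camera_params takes no time and is no camera call.
- arm.hand_in(): hands the job in; it is judged then, once.
The state is a dict: "t": time; "q": joint angles; "dq": joint speeds; "joint_efforts": joint torques, N m; "tool_pos": TCP position; "orientation": TCP orientation; "contact_force": force on the tool from outside, world axes, zero at the start; "ft_torque": the same for the moment, N m; "gripper_width": finger opening in m; "grip_force": force on a finger pad.
Only numpy, scipy, OpenCV 4.12 (cv2) and the standard library are available. Lean on these libraries where they do the work, as an engineer would, in place of code of your own. Each camera call takes 0.05 s, during which the arm holds its last target. There are 200 camera calls.

TASK

Set up the locking stand for the order whose coloured tag lies in the brass frame of the order board. First take the grey setting block out of the stand's bed and stand it upright on the cork pad, then set the die with the handle of the tag's colour flat in the bed, and then turn the red clamp clockwise until it clicks over and stays locked. Leave the other two dies in their places in the rack and do not disturb the jar, brush and mallet.

Things in the scene. Friction and masses are not known exactly. Their poses are not given: they have to be found in the camera images.
- die_orange: steel die with orange bar handle. Base 64x64x14 mm, on it a brass block 36x36x8, on that the orange handle: 12 mm thick along the die's x, 34 long along y, from 22 to 58 mm above the underside. Origin: centre of the underside, z up. 0.4 kg. Stands loose in one of the wooden rack's 3 bays (floor 8 mm above the table, walls 6 mm high, 85 mm pitch along the dies' y)
- die_green: steel die with green bar handle. Base 64x64x14 mm, on it a brass block 36x36x8, on that the green handle: 12 mm thick along the die's x, 34 long along y, from 22 to 58 mm above the underside. Origin: centre of the underside, z up. 0.4 kg. Stands loose in one of the wooden rack's 3 bays (floor 8 mm above the table, walls 6 mm high, 85 mm pitch along the dies' y)
- die_blue: steel die with blue bar handle. Base 64x64x14 mm, on it a brass block 36x36x8, on that the blue handle: 12 mm thick along the die's x, 34 long along y, from 22 to 58 mm above the underside. Origin: centre of the underside, z up. 0.4 kg. Stands loose in one of the wooden rack's 3 bays (floor 8 mm above the table, walls 6 mm high, 85 mm pitch along the dies' y)
- setting_block: grey setting block with black handle, same shape as the dies: base 64x64x14 mm, block 36x36x8, handle 12 mm thick along its x, 34 long along y, 22 to 58 mm above the underside; 0.4 kg. Origin: centre of the underside, z up. Starts in the bed of the locking stand
- bed (a point): centre of the floor of the locking stand's bed, 8 mm above the table. The bed is a square pocket 72 x 72 mm with steel walls 10 mm high and 8 mm thick, sides parallel to this point's x and y. A die set square in it rests flat on the floor. The stand is fixed to the table
- pad_top (a point): centre of the top of the cork pad, 110 x 110 mm and 4 mm thick, fixed on the table; axes along its sides, z up
- clamp_grip (a point): middle of the red bar grip of the stand's swing clamp, on its vertical turning axis, 59 mm above the table, 72 mm to the bed's -y side. Bar: 50 mm long along this point's x, 12 thick along y, reaching 17 mm above and below. Under it a brass toe 45 mm long, underside 25 mm above the table, points along the point's +x. The point turns with the clamp
- clamp (a joint): clamp angle in rad, growing clockwise seen from above. About 0 at the start (open, toe clear of the bed); a spring detent resists (0.14 N m) up to its hump at 0.6, then snaps the clamp on to 1.2, where the toe lies over the edge of the die's base: locked. Stops at 0 and 1.2
- order_frame (a point): centre of the raised brass frame (70 x 82 mm outside) at one end of the dark wooden order board on the far side of the table, 6 mm above the table. The coloured tag that lies inside this frame is the order in hand; the other two tags on the board are waiting orders
- tag_orange: flat orange order tag, 40 x 54 x 4 mm, fixed on the order board; origin: centre of its underside. Either inside the brass frame or 90 or 170 mm away from it
- tag_green: flat green order tag, 40 x 54 x 4 mm, fixed on the order board; origin: centre of its underside. Either inside the brass frame or 90 or 170 mm away from it
- tag_blue: flat blue order tag, 40 x 54 x 4 mm, fixed on the order board; origin: centre of its underside. Either inside the brass frame or 90 or 170 mm away from it
- dye_jar: closed amber glass dye jar, 68 mm across and 85 mm tall, bystander; origin: centre of its underside
- glue_brush: glue brush about 190 mm long lying on the table, bystander; origin: middle of its underside
- mallet: small wooden mallet about 220 mm long lying on the table, bystander; origin: middle of its underside
Not all that is in view belongs to the job. What is shaped like the part that bears bed but pink or turquoise is not meant. What is shaped like the part that bears pad_top but purple is not meant.

How it is judged (in metres and radians):
On the way, in this order (a step that is already met when the one before it is completed fails the run):
1. the setting block stands upright on the cork pad, let go (x of setting_block in the frame of pad_top between -0.035 and 0.035 m and y of setting_block in the frame of pad_top between -0.035 and 0.035 m and z of setting_block in the frame of pad_top below 0.004 m and angle between setting_block's own z axis and vertical below 0.06 rad and linear speed of setting_block below 0.02 m/s and contact force between setting_block and the fingers below 0.1 N), for 0.2 s.
2. the die of the framed tag's colour lies flat in the bed, let go, the clamp still open (((horizontal distance between tag_orange and order_frame below 0.02 m and horizontal distance between die_orange and bed below 0.01 m and z of die_orange in the frame of bed below 0.003 m and angle between die_orange's own z axis and vertical below 0.06 rad and linear speed of die_orange below 0.02 m/s and contact force between die_orange and the fingers below 0.1 N) or (horizontal distance between tag_green and order_frame below 0.02 m and horizontal distance between die_green and bed below 0.01 m and z of die_green in the frame of bed below 0.003 m and angle between die_green's own z axis and vertical below 0.06 rad and linear speed of die_green below 0.02 m/s and contact force between die_green and the fingers below 0.1 N) or (horizontal distance between tag_blue and order_frame below 0.02 m and horizontal distance between die_blue and bed below 0.01 m and z of die_blue in the frame of bed below 0.003 m and angle between die_blue's own z axis and vertical below 0.06 rad and linear speed of die_blue below 0.02 m/s and contact force between die_blue and the fingers below 0.1 N)) and value of joint clamp below 0.5 rad), for 0.2 s.
3. the clamp has clicked past its detent (value of joint clamp above 1 rad), for 0.2 s.
At the end, for the whole second after the job is handed in: Ordered die flat in the bed (centre within 10 mm, 3 mm up, 0.06 rad tilt); clamp past 1.0 rad; setting block upright on the cork pad (centre within 35 mm along each side, 4 mm up), both at rest; other dies within 15 mm, jar, brush and mallet within 30 mm of their starts (((horizontal distance between tag_orange and order_frame below 0.02 m and horizontal distance between die_orange and bed below 0.01 m and z of die_orange in the frame of bed below 0.003 m and angle between die_orange's own z axis and vertical below 0.06 rad and linear speed of die_orange below 0.02 m/s and distance of each of die_green, die_blue from where it was at the start of the episode below 0.015 m) or (horizontal distance between tag_green and order_frame below 0.02 m and horizontal distance between die_green and bed below 0.01 m and z of die_green in the frame of bed below 0.003 m and angle between die_green's own z axis and vertical below 0.06 rad and linear speed of die_green below 0.02 m/s and distance of each of die_orange, die_blue from where it was at the start of the episode below 0.015 m) or (horizontal distance between tag_blue and order_frame below 0.02 m and horizontal distance between die_blue and bed below 0.01 m and z of die_blue in the frame of bed below 0.003 m and angle between die_blue's own z axis and vertical below 0.06 rad and linear speed of die_blue below 0.02 m/s and distance of each of die_orange, die_green from where it was at the start of the episode below 0.015 m)) and x of setting_block in the frame of pad_top between -0.035 and 0.035 m and y of setting_block in the frame of pad_top between -0.035 and 0.035 m and z of setting_block in the frame of pad_top below 0.004 m and angle between setting_block's own z axis and vertical below 0.06 rad and linear speed of setting_block below 0.02 m/s and value of joint clamp above 1 rad and distance of each of dye_jar, glue_brush, mallet from where it was at the start of the episode below 0.03 m); the robot touches nothing.
It fails at once if a die that is not on order is moved more than 15 mm ((not (horizontal distance between tag_orange and order_frame below 0.02 m) and distance of die_orange from where it was at the start of the episode above 0.015 m) or (not (horizontal distance between tag_green and order_frame below 0.02 m) and distance of die_green from where it was at the start of the episode above 0.015 m) or (not (horizontal distance between tag_blue and order_frame below 0.02 m) and distance of die_blue from where it was at the start of the episode above 0.015 m)).
It fails at once if the jar, brush or mallet is moved more than 30 mm (distance of any of dye_jar, glue_brush, mallet from where it was at the start of the episode above 0.03 m).
It also fails if it takes over 64 s, if anything falls off the work surface, if the arm or the gripper's body presses on something with over 40 N, if the wrist force passes 120 N, or if a joint passes its speed limit or range.

## Working session

There is one attempt and no reset: what is moved stays moved. The work goes in short steps, Python scripts to look and compute and a tool call to move; the robot and the scene stay as the last step left them, time stands still between calls to the robot, and variables do not carry over. Pictures are saved under pics/ and viewed, at most 13 in all, crops included, and the job is handed in when it is done.

Besides the shell and the picture viewer there is one more tool, called after "Call:" in YAML: its name, and indented under it one key for each argument. servo_tool: Moves the arm, as the interface text tells. Shifts and turns lie within -1 to 1; 1 stands for 0.02 m of shift or 120 degrees of turn. Its arguments: {"type":"object","properties":{"motion":{"type":"array","items":{"type":"array","items":{"type":"array","items":{"type":"number","minimum":-1,"maximum":1}}}},"squeeze":{"type":"number"}},"required":["motion"]}

```bash
mkdir -p pics
cat > h.py <<'E'
import numpy as np, cv2
from plant import arm
def params(n):
    p=arm.camera_params(n); f=200/np.tan(np.radians(p['fov_y'])/2)
    if 'world_to_cam' in p and p['world_to_cam'] is not None: T=np.linalg.inv(np.array(p['world_to_cam']))
    else:
        o=arm.get_obs(); W=np.eye(4); W[:3,:3]=np.array(o['orientation']); W[:3,3]=o['tool_pos']; T=W@np.array(p['hand_eye'])
    return T,np.array([[f,0,p['cx']],[0,f,p['cy']],[0,0,1]]),p['k1']
def rays(P,uv):
    T,K,k1=P
    uv=np.atleast_2d(np.array(uv,float)); d=(uv-K[:2,2])/K[0,0]
    x=d.copy()
    for _ in range(30): x=d/(1+k1*(x**2).sum(1,keepdims=True))
    r=np.c_[x[:,0],-x[:,1],-np.ones(len(x))]@T[:3,:3].T
    return T[:3,3],r
def onz(P,uv,z):
    o,r=rays(P,uv); return o+r*((z-o[2])/r[:,2:])
def tri(P1,u1,P2,u2):
    A=np.zeros((3,3));b=np.zeros(3)
    for P,u in((P1,u1),(P2,u2)):
        o,r=rays(P,u); r=r[0]/np.linalg.norm(r[0]); M=np.eye(3)-np.outer(r,r); A+=M;b+=M@o
    return np.linalg.solve(A,b)
E
python3 - <<'E'
from h import *
for n in('top','side','wrist'):
    P=params(n); cv2.imwrite(f'pics/{n}0.png',arm.capture(n)); print(n,P[0].round(3).tolist(),P[1][0],P[2])
o=arm.get_obs();print(o['t'],o['tool_pos'],np.round(o['orientation'],3).tolist(),o['gripper_width'],arm.pinch_z)
E
```

```text
top [[0.019, 0.987, -0.159, 0.334], [-0.999, 0.014, -0.029, -0.115], [-0.027, 0.159, 0.987, 1.145], [0.0, 0.0, 0.0, 1.0]] [427.20619203   0.         317.55029677] -0.05611952572992529
side [[0.948, 0.252, -0.195, 0.281], [-0.318, 0.746, -0.585, -0.788], [-0.002, 0.616, 0.788, 0.986], [0.0, 0.0, 0.0, 1.0]] [420.55282591   0.         319.11252047] 0.027691401135468627
wrist [[0.434, -0.865, -0.25, 0.175], [0.901, 0.416, 0.123, 0.526], [-0.002, -0.279, 0.96, 0.383], [0.0, 0.0, 0.0, 1.0]] [284.38186318   0.         317.51458651] -0.03391971870089359
0.15 [0.23850964 0.49534855 0.21592793] [[-0.901, 0.434, -0.001], [0.434, 0.901, -0.001], [0.0, -0.001, -1.0]] 0.08826755844669879 0.0187
```

View pics/top0.png

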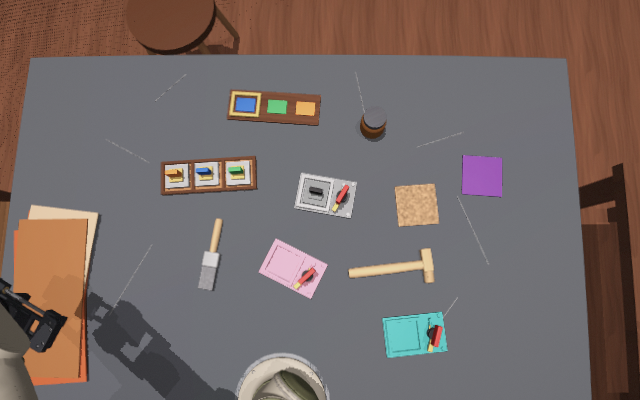

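View pics/side0.png

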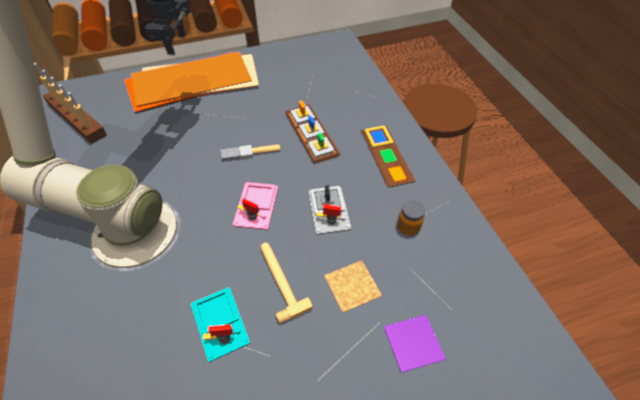

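The blue tag (245,104 in top) lies in the brass frame, so the order is the blue die, in the middle bay (207,174). The grey stand is at (325,195) and the cork pad at (417,205). Pink, turquoise and purple are decoys.

```bash
cat > m.py <<'E'
from h import *
def blob(img,lo,hi,roi,minS=None):
    x0,y0,x1,y1=roi; hsv=cv2.cvtColor(img,cv2.COLOR_BGR2HSV)
    m=cv2.inRange(hsv,np.array(lo),np.array(hi)); k=np.zeros_like(m); k[y0:y1,x0:x1]=m[y0:y1,x0:x1]
    c,_=cv2.findContours(k,cv2.RETR_EXTERNAL,cv2.CHAIN_APPROX_NONE)
    c=max(c,key=cv2.contourArea); M=cv2.moments(c)
    return np.array([M['m10']/M['m00'],M['m01']/M['m00']]) if M['m00'] else c.mean((0,1)),cv2.minAreaRect(c),c
def yaw(b): # long-side edges of world quad
    e=b[1]-b[0]; f=b[2]-b[1]; 
    if np.linalg.norm(f)>np.linalg.norm(e): e,f=f,e
    return np.degrees(np.arctan2(e[1],e[0]))%180,np.linalg.norm(e),np.linalg.norm(f)
E
python3 - <<'E'
from m import *
t=cv2.imread('pics/top0.png');s=cv2.imread('pics/side0.png');PT=params('top');PS=params('side')
items={'cork':((8,70,110),(25,255,255),(390,180,445,230),(320,255,385,315),.004),
'blue':((100,130,60),(125,255,255),(193,160,222,190),(300,112,322,140),.066),
'black':((0,0,0),(180,255,60),(302,180,328,200),(318,180,334,202),.066),
'red':((0,150,60),(6,255,255),(328,182,356,216),(312,200,346,222),.076),
'tagblue':((100,130,60),(125,255,255),(228,90,264,118),(362,122,395,148),.01)}
for n,(lo,hi,r1,r2,z) in items.items():
    a,ra,_=blob(t,lo,hi,r1); b,rb,_=blob(s,lo,hi,r2)
    q=onz(PT,cv2.boxPoints(ra),z)[:,:2]
    print(n,a.round(1),b.round(1),'tri',tri(PT,a,PS,b).round(4),'top@z',onz(PT,a,z)[0].round(4),onz(PS,b,z)[0].round(4),'yaw',np.round(yaw(q),4))
cv2.imwrite('pics/crop.png',np.vstack([cv2.resize(t[150:225,150:350],None,fx=4,fy=4,interpolation=cv2.INTER_CUBIC),cv2.resize(s[95:235,280:420],None,fx=2,fy=2,interpolation=cv2.INTER_CUBIC) if 0 else np.hstack([cv2.resize(s[175:240,300:400],None,fx=4,fy=4,interpolation=cv2.INTER_CUBIC),cv2.resize(s[100:165,285:385],None,fx=4,fy=4,interpolation=cv2.INTER_CUBIC)])]))
E
```

```text
cork [416.2 204.7] [352.2 285.8] tri [ 0.5175 -0.3492 -0.0033] top@z [ 0.5174 -0.3479  0.004 ] [ 0.5147 -0.3524  0.004 ] yaw [95.3094  0.1129  0.1102]
blue [203.  170.6] [311.  120.7] tri [0.5916 0.2223 0.054 ] top@z [0.5897 0.2185 0.066 ] [0.5866 0.2092 0.066 ] yaw [9.05581e+01 3.73000e-02 1.61000e-02]
black [315.5 192.6] [326.9 194.5] tri [ 0.541  -0.0769  0.0393] top@z [ 0.5352 -0.0777  0.066 ] [ 0.5345 -0.0969  0.066 ] yaw [8.25309e+01 2.91000e-02 7.00000e-03]
red [340.9 198.5] [331.5 209.8] tri [ 0.5271 -0.1441  0.0554] top@z [ 0.5189 -0.1429  0.076 ] [ 0.5262 -0.1583  0.076 ] yaw [1.409072e+02 4.930000e-02 9.500000e-03]
tagblue [245.2 104.3] [378.2 135.9] tri [0.796  0.128  0.0085] top@z [0.7963 0.1276 0.01  ] [0.7943 0.1265 0.01  ] yaw [9.01456e+01 5.14000e-02 3.88000e-02]
```

View pics/crop.png

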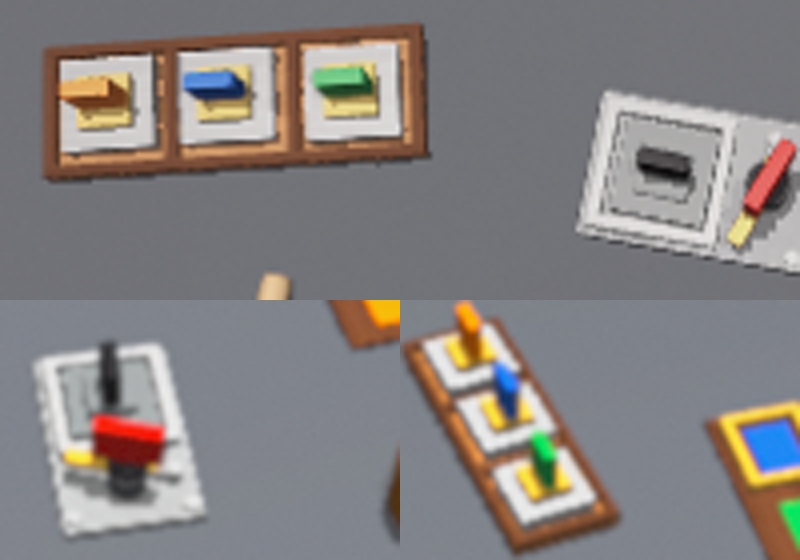

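Call:
servo_tool:
  motion:
    - [[1, 0.5, -0.98, 0, -0.053], [1, 0.5, -0.98, 0, -0.053], [1, 0.5, -0.98, 0, -0.053], [1, 0.5, -0.98, 0, -0.053], [1, 0.5, -0.98, 0, -0.053]]

```text
t: 0.57
tool_pos: [0.2888, 0.3965, 0.2162]
orientation: [[-0.533, 0.846, -0.0], [0.846, 0.533, -0.0], [-0.0, -0.0, -1.0]]
contact_force: [-0.2, 0.0, -0.4]
gripper_width: 0.0882
grip_force: 0.0
```

Call:
servo_tool:
  motion:
    - [[1, 0.5, -0.98, 0, -0.053], [1, 0.5, -0.98, 0, -0.053], [1, 0.5, -0.98, 0, -0.053], [1, 0.5, -0.98, 0, -0.053], [1, 0.5, -0.98, 0, -0.053]]

```text
t: 0.98
tool_pos: [0.3388, 0.2985, 0.2162]
orientation: [[-0.007, 1.0, -0.0], [1.0, 0.007, -0.0], [-0.0, -0.0, -1.0]]
contact_force: [0.0, 0.6, -0.4]
gripper_width: 0.088
grip_force: 0.0
```

Call:
servo_tool:
  motion:
    - [[1, 0.5, -0.98, 0, -0.053], [1, 0.5, -0.98, 0, -0.053], [1, 0.5, -0.98, 0, 0], [1, 0.5, -0.98, 0, 0], [1, 0.5, -0.98, 0, 0]]

```text
t: 1.4
tool_pos: [0.3888, 0.2005, 0.2162]
orientation: [[0.208, 0.978, -0.0], [0.978, -0.208, -0.0], [-0.0, -0.0, -1.0]]
contact_force: [0.2, -0.3, 0.2]
gripper_width: 0.0877
grip_force: 0.0
```

Call:
servo_tool:
  motion:
    - [[1, 0.5, -0.98, 0, 0], [1, 0.5, -0.98, 0, 0], [1, 0.5, -0.98, 0, 0], [1, 0.5, -0.98, 0, 0], [1, 0.5, -0.98, 0, 0]]

```text
t: 1.82
tool_pos: [0.4389, 0.1025, 0.2162]
orientation: [[0.209, 0.978, -0.0], [0.978, -0.209, 0.0], [-0.0, -0.0, -1.0]]
contact_force: [-0.4, -0.5, 0.5]
gripper_width: 0.0879
grip_force: 0.0
```

Call:
servo_tool:
  motion:
    - [[1, 0.5, -0.98, 0, 0], [1, 0.5, -0.98, 0, 0], [1, 0.5, -0.98, 0, 0], [1, 0.5, -0.98, 0, 0], [1, 0.5, -0.98, 0, 0]]

```text
t: 2.23
tool_pos: [0.4889, 0.0045, 0.2162]
orientation: [[0.209, 0.978, -0.0], [0.978, -0.209, 0.0], [0.0, -0.0, -1.0]]
contact_force: [0.5, 0.5, -0.6]
gripper_width: 0.0883
grip_force: 0.0
```

Call:
servo_tool:
  motion:
    - [[1, 0.5, -0.98, 0, 0], [1, 0.5, -0.98, 0, 0], [1, 0.5, -0.98, 0, 0], [1, 0, 0, 0, 0], [1, 0, 0, 0, 0]]

```text
t: 2.65
tool_pos: [0.5186, -0.0538, 0.2158]
orientation: [[0.21, 0.978, -0.001], [0.978, -0.21, 0.0], [0.0, -0.001, -1.0]]
contact_force: [-0.7, 1.1, 0.7]
gripper_width: 0.0883
grip_force: 0.0
```

Run:
```python
from h import *
import pickle
P=params('wrist'); im=arm.capture('wrist'); cv2.imwrite('pics/w1.png',im); pickle.dump(P,open('w1.pkl','wb'))
print(arm.get_obs()['q'])
```

```text
[-1.88807186e+01  1.89306374e+01  7.88682852e+01  1.14098782e-02
  8.22585589e+01 -6.82334286e+00]
```

View pics/w1.png

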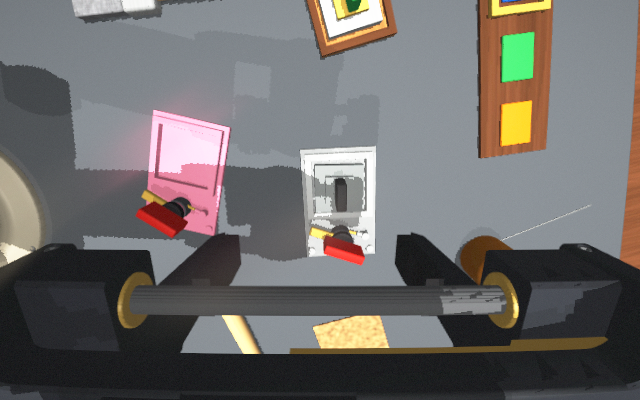

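The wrist view shows the stand at (340,200), the black handle at (341,195), and the clamp at (343,245) with its toe pointing left.

Run:
```python
from m import *
import pickle
P=pickle.load(open('w1.pkl','rb')); im=cv2.imread('pics/w1.png'); t=cv2.imread('pics/top0.png'); PT=params('top')
b,rb,c=blob(im,(0,0,0),(180,255,70),(325,170,358,222))
a,ra,ca=blob(t,(0,0,0),(180,255,60),(302,180,328,200))
print('black w',b,rb,cv2.boundingRect(c),'@.05',onz(P,b,.05)[0])
for z in(.03,.066): 
  q=onz(P,c.reshape(-1,2).astype(float),z); v=cv2.fitLine(q[:,:2].astype(np.float32),2,0,.01,.01).ravel(); print(z,q.min(0),q.max(0),np.degrees(np.arctan2(v[1],v[0])))
# stand
for n,I,Q,roi,th in(('w',im,P,(295,140,385,265),None),('t',t,PT,(290,168,362,222),None)):
    g=cv2.cvtColor(I,cv2.COLOR_BGR2GRAY); x0,y0,x1,y1=roi; m=np.zeros_like(g)
    s=g[y0:y1,x0:x1]; T,_=cv2.threshold(s,0,255,cv2.THRESH_OTSU); m[y0:y1,x0:x1]=(s>T)*255
    c,_=cv2.findContours(m,cv2.RETR_EXTERNAL,cv2.CHAIN_APPROX_NONE); c=max(c,key=cv2.contourArea); r=cv2.minAreaRect(c)
    q=onz(Q,cv2.boxPoints(r),.013)[:,:2]; print(n,T,cv2.boxPoints(r).round(1).tolist(),q.round(4).tolist(),np.round(yaw(q),4))
W=cv2.resize(im[130:270,285:395],None,fx=4,fy=4,interpolation=cv2.INTER_CUBIC);A=cv2.resize(t[165:225,290:362],None,fx=5,fy=5,interpolation=cv2.INTER_CUBIC)
o=np.zeros((560,800,3),np.uint8);o[:,:440]=W;o[:300,440:]=A
cv2.imwrite('pics/crop2.png',o)
```

```text
black w [338.78026071 184.83054004] ((340.5, 190.5), (25.0, 11.0), 90.0) (335, 178, 12, 26) @.05 [ 0.54300036 -0.06731083  0.05      ]
0.03 [ 0.53533069 -0.09533553  0.03      ] [ 0.55244053 -0.06334914  0.03      ] 79.610596
0.066 [ 0.53531335 -0.08403368  0.066     ] [ 0.55068    -0.05530613  0.066     ] 79.61053
w 177.0 [[300.0, 146.0], [375.0, 146.0], [375.0, 253.0], [300.0, 253.0]] [[0.5048, -0.0156], [0.5994, -0.0358], [0.5758, -0.1864], [0.4703, -0.1636]] [81.1064  0.1524  0.0967]
t 150.0 [[293.70001220703125, 207.5], [300.1000061035156, 171.89999389648438], [356.70001220703125, 182.10000610351562], [350.29998779296875, 217.6999969482422]] [[0.5035, -0.0183], [0.6016, -0.033], [0.5755, -0.1866], [0.4783, -0.17]] [80.341   0.1558  0.0993]
```

View pics/crop2.png

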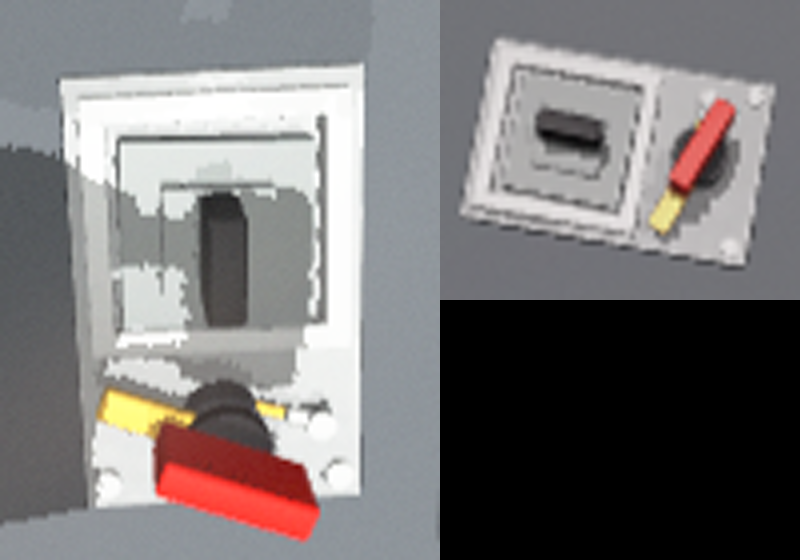

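Run:
```python
from m import *
import pickle
P=pickle.load(open('w1.pkl','rb')); PT=params('top')
w=lambda l:(np.array(l,float)/4-.375+[285,130]); t=lambda l:((np.array(l,float)-[440,0])/5-.4+[290,165])
def rep(n,q):
    q=q[:,:2]; e=[np.degrees(np.arctan2(*(q[(i+1)%4]-q[i])[::-1])).round(1) for i in range(4)]; L=[np.linalg.norm(q[(i+1)%4]-q[i]).round(4) for i in range(4)]
    print(n,q.mean(0).round(4),e,L)
for z in(.018,.022):
  rep('w in',onz(P,w([[119,137],[312,134],[309,325],[116,332]]),z)); rep('t in',onz(PT,t([[515,63],[645,92],[630,213],[495,187]]),z))
rep('t out',onz(PT,t([[497,38],[660,73],[637,238],[460,212]]),.018))
rep('t stand',onz(PT,t([[497,38],[776,86],[746,266],[460,214]]),.008))
rep('t handle',onz(PT,t([[540,110],[604,124],[600,145],[536,131]]),.066))
print('handle w far end',onz(P,w([[209,325],[247,325]]),.066)[:,:2].round(4).tolist())
# red bar top w corners, t corners
rep('w red top',onz(P,w([[165,462],[319,510],[306,541],[157,495]]),.076))
rep('t red',onz(PT,t([[720,98],[736,106],[686,193],[670,183]]),.076))
print('tri handle top',tri(P,w([[228,325]]),PT,t([[602,136]])),'tri grip',tri(P,w([[237,502]]),PT,t([[703,145]])))
print('tri stand corner',tri(P,w([[62,80]]),PT,t([[460,212]])),tri(P,w([[362,66]]),PT,t([[497,38]])))
print('toe w',onz(P,w([[103,405]]),.03),'t',onz(PT,t([[660,228]]),.03))
```

```text
w in [ 0.542  -0.0796] [np.float64(-11.2), np.float64(-100.5), np.float64(170.1), np.float64(76.8)] [np.float64(0.0624), np.float64(0.0651), np.float64(0.0655), np.float64(0.0666)]
t in [ 0.5449 -0.077 ] [np.float64(-102.1), np.float64(173.9), np.float64(79.8), np.float64(-7.6)] [np.float64(0.072), np.float64(0.0664), np.float64(0.0736), np.float64(0.0687)]
w in [ 0.5419 -0.0785] [np.float64(-11.2), np.float64(-100.5), np.float64(170.1), np.float64(76.8)] [np.float64(0.0617), np.float64(0.0644), np.float64(0.0647), np.float64(0.0658)]
t in [ 0.5442 -0.0771] [np.float64(-102.1), np.float64(173.9), np.float64(79.8), np.float64(-7.6)] [np.float64(0.0718), np.float64(0.0661), np.float64(0.0734), np.float64(0.0684)]
t out [ 0.5442 -0.0729] [np.float64(-101.6), np.float64(173.0), np.float64(82.4), np.float64(-10.3)] [np.float64(0.0903), np.float64(0.0906), np.float64(0.0956), np.float64(0.0972)]
t stand [ 0.5406 -0.1029] [np.float64(-99.2), np.float64(171.0), np.float64(80.5), np.float64(-10.2)] [np.float64(0.1543), np.float64(0.0999), np.float64(0.1563), np.float64(0.0991)]
t handle [ 0.5
[... 171 characters left out ...]
andle w far end [[0.5345, -0.0938], [0.5454, -0.0961]]
w red top [ 0.5321 -0.147 ] [np.float64(-31.0), np.float64(-120.4), np.float64(149.0), np.float64(65.8)] [np.float64(0.049), np.float64(0.011), np.float64(0.0478), np.float64(0.011)]
t red [ 0.5317 -0.1461] [np.float64(-116.3), np.float64(151.1), np.float64(58.4), np.float64(-29.4)] [np.float64(0.0091), np.float64(0.0517), np.float64(0.0096), np.float64(0.0509)]
tri handle top [ 0.53886384 -0.09494849  0.06431578] tri grip [ 0.5317061  -0.14616638  0.07712217]
tri stand corner [ 0.50415419 -0.01897347  0.02005215] [ 0.59925557 -0.03555497  0.01749461]
toe w [[ 0.49428494 -0.12644241  0.03      ]] t [[ 0.49532512 -0.12519005  0.03      ]]
```

Call:
servo_tool:
  motion:
    - [[1, 0.4, -0.4, -0.6, 0.016], [1, 0.4, -0.4, -1, 0], [1, 0.4, -0.4, -1, 0], [1, 0, 0, -1, 0], [1, 0, 0, -1, 0]]

```text
t: 3.12
tool_pos: [0.5424, -0.0764, 0.1235]
orientation: [[0.175, 0.985, 0.0], [0.985, -0.175, 0.0], [0.0, 0.0, -1.0]]
contact_force: [-0.3, -0.4, -0.7]
gripper_width: 0.088
grip_force: 0.0
```

Call:
servo_tool:
  motion:
    - [[1, 0, 0, -1, 0], [1, 0, 0, -1, 0], [1, 0, 0, -1, 0], [1, 0, 0, -0.8, 0], [1, 0, 0, -0.6, 0]]

```text
t: 3.53
tool_pos: [0.5417, -0.0759, 0.0352]
orientation: [[0.174, 0.985, -0.002], [0.985, -0.174, 0.001], [0.0, -0.002, -1.0]]
contact_force: [0.1, 0.3, 0.8]
gripper_width: 0.0879
grip_force: 0.0
```

Call:
servo_tool:
  motion:
    - [[-1, 0, 0, 0, 0], [-1, 0, 0, 0, 0], [-1, 0, 0, 0, 0], [-1, 0, 0, 0, 0], [-1, 0, 0, 0, 0]]
  squeeze: 30

```text
t: 3.95
tool_pos: [0.543, -0.0772, 0.0372]
orientation: [[0.175, 0.984, 0.002], [0.984, -0.175, -0.001], [-0.0, 0.002, -1.0]]
contact_force: [0.6, -0.0, -0.0]
gripper_width: 0.0569
grip_force: 0.0
```

Call:
servo_tool:
  motion:
    - [[-1, 0, 0, 0, 0], [-1, 0, 0, 0, 0], [-1, 0, 0, 0, 0], [-1, 0, 0, 0, 0], [-1, 0, 0, 0, 0]]

```text
t: 4.37
tool_pos: [0.5426, -0.0773, 0.0364]
orientation: [[0.176, 0.984, -0.0], [0.984, -0.176, 0.0], [0.0, -0.0, -1.0]]
contact_force: [0.2, 0.5, -0.0]
gripper_width: 0.0235
grip_force: 0.0
```

Call:
servo_tool:
  motion:
    - [[-1, 0, 0, 0, 0], [-1, 0, 0, 0, 0], [-1, 0, 0, 0, 0], [-1, 0, 0, 0, 0], [-1, 0, 0, 0, 0]]

```text
t: 4.78
tool_pos: [0.5423, -0.0772, 0.0362]
orientation: [[0.176, 0.984, -0.001], [0.984, -0.176, 0.0], [0.0, -0.001, -1.0]]
contact_force: [-1.4, -0.4, -0.7]
gripper_width: 0.0114
grip_force: 30.0
```

Call:
servo_tool:
  motion:
    - [[-1, 0, 0, 0.3, 0], [-1, 0, 0, 0.7, 0], [-1, 0, 0, 1, 0], [-1, 0, 0, 1, 0], [-1, 0, 0, 1, 0]]

```text
t: 5.2
tool_pos: [0.5424, -0.0772, 0.1172]
orientation: [[0.176, 0.984, -0.001], [0.984, -0.176, 0.0], [0.0, -0.001, -1.0]]
contact_force: [0.8, 0.4, -5.4]
gripper_width: 0.0112
grip_force: 30.0
```

Call:
servo_tool:
  motion:
    - [[-1, 0, -0.3, 0.9, 0], [-1, -0.1, -0.7, 0, 0], [-1, -0.1, -1, 0, 0], [-1, -0.1, -1, 0, 0], [-1, -0.1, -1, 0, 0]]

```text
t: 5.62
tool_pos: [0.5344, -0.1579, 0.1345]
orientation: [[0.175, 0.985, -0.0], [0.985, -0.175, 0.0], [0.0, -0.0, -1.0]]
contact_force: [0.6, -1.0, -4.9]
gripper_width: 0.0116
grip_force: 30.0
```

Call:
servo_tool:
  motion:
    - [[-1, -0.1, -1, 0, 0], [-1, -0.1, -1, 0, 0], [-1, -0.1, -1, 0, 0], [-1, -0.1, -1, 0, 0], [-1, -0.1, -1, 0, 0]]

```text
t: 6.03
tool_pos: [0.5243, -0.2581, 0.1343]
orientation: [[0.176, 0.984, -0.0], [0.984, -0.176, 0.0], [0.0, -0.0, -1.0]]
contact_force: [-0.1, 0.1, -4.9]
gripper_width: 0.0113
grip_force: 30.0
```

Call:
servo_tool:
  motion:
    - [[-1, -0.1, -1, 0, 0], [-1, -0.1, -1, 0, 0], [-1, -0.1, -1, 0, 0], [-1, -0.1, -0.7, 0, 0], [-1, 0, 0, 0, 0]]

```text
t: 6.45
tool_pos: [0.516, -0.3338, 0.134]
orientation: [[0.178, 0.984, -0.0], [0.984, -0.178, -0.001], [-0.001, -0.0, -1.0]]
contact_force: [-0.5, 1.4, -4.9]
gripper_width: 0.0116
grip_force: 30.0
```

Call:
servo_tool:
  motion:
    - [[-1, 0, 0, -0.7, 0], [-1, 0, 0, -1, 0], [-1, 0, 0, -1, 0], [-1, 0, 0, -1, 0], [-1, 0, 0, -0.5, 0]]

```text
t: 6.87
tool_pos: [0.5159, -0.3298, 0.048]
orientation: [[0.175, 0.985, -0.003], [0.985, -0.175, 0.003], [0.002, -0.003, -1.0]]
contact_force: [0.2, 0.6, -5.0]
gripper_width: 0.0115
grip_force: 30.0
```

Run:
```python
from m import *
import pickle
P=params('wrist'); im=arm.capture('wrist'); t=arm.capture('top'); s=arm.capture('side')
cv2.imwrite('pics/w2.png',im);cv2.imwrite('pics/t2.png',t);cv2.imwrite('pics/s2.png',s)
print(arm.get_obs()['tool_pos'])
cv2.imwrite('pics/c2.png',np.hstack([cv2.resize(s[220:340,290:410],(400,400)),cv2.resize(im,(400,250))[:,:].copy() if 0 else cv2.copyMakeBorder(cv2.resize(im,(400,250)),0,150,0,0,0)]))
```

```text
[ 0.51668788 -0.33089271  0.05031747]
```

View pics/c2.png

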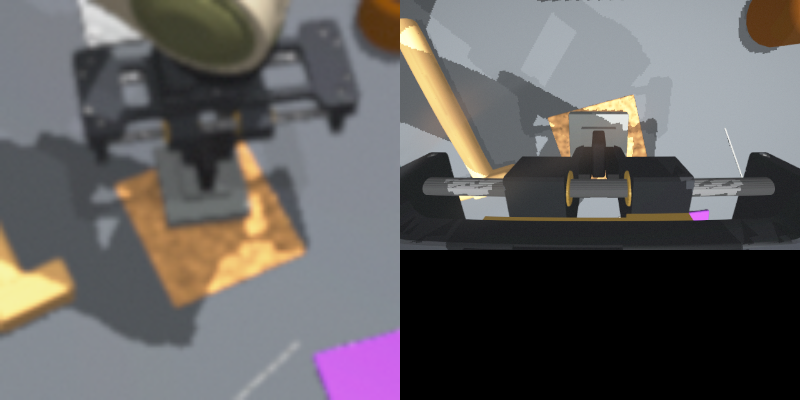

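The block hangs over the pad's near-side edge (side crop 205,185; pad centre about 215,225), so I shift 20 mm toward -y, lower and release.

Call:
servo_tool:
  motion:
    - [[-1, 0, -0.5, 0, 0], [-1, 0, -0.5, 0, 0], [-1, 0, 0, -0.4, 0], [-1, 0, 0, -0.3, 0], [-1, 0, 0, -0.1, 0]]

```text
t: 7.43
tool_pos: [0.516, -0.351, 0.033]
orientation: [[0.176, 0.984, -0.001], [0.984, -0.176, 0.002], [0.001, -0.002, -1.0]]
contact_force: [-0.7, 1.4, -5.3]
gripper_width: 0.0115
grip_force: 30.0
```

Call:
servo_tool:
  motion:
    - [[-1, 0, 0, -0.08, 0], [-1, 0, 0, 0, 0], [-0.2, 0, 0, 0, 0], [-0.2, 0, 0, 0, 0], [-0.2, 0, 0, 0, 0]]

```text
t: 7.85
tool_pos: [0.5171, -0.3516, 0.0335]
orientation: [[0.176, 0.984, 0.001], [0.984, -0.176, -0.001], [-0.001, 0.002, -1.0]]
contact_force: [-0.8, 0.2, 0.3]
gripper_width: 0.0292
grip_force: 0.0
```

Call:
servo_tool:
  motion:
    - [[-0.2, 0, 0, 0, 0], [-0.2, 0, 0, 0, 0], [-0.2, 0, 0, 0, 0], [-0.2, 0, 0, 0.5, 0], [-0.2, 0, 0, 1, 0]]

```text
t: 8.27
tool_pos: [0.5158, -0.3505, 0.0616]
orientation: [[0.176, 0.984, -0.003], [0.984, -0.176, 0.003], [0.002, -0.004, -1.0]]
contact_force: [-0.1, -0.2, 1.1]
gripper_width: 0.0354
grip_force: 0.0
```

Call:
servo_tool:
  motion:
    - [[0, 0, 0, 1, 0], [0, 0, 0, 1, 0], [0, 0, 0, 1, 0], [0, 0, 0, 1, 0], [0, 0, 0, 1, 0]]

```text
t: 8.68
tool_pos: [0.5166, -0.3512, 0.1647]
orientation: [[0.176, 0.984, 0.001], [0.984, -0.176, -0.001], [-0.0, 0.001, -1.0]]
contact_force: [-0.2, -0.9, -0.6]
gripper_width: 0.044
grip_force: 0.0
```

Run:
```python
from m import *
P=params('wrist'); im=arm.capture('wrist'); s=arm.capture('side')
print(arm.get_obs()['tool_pos'])
cv2.imwrite('pics/c3.png',np.hstack([cv2.resize(s[220:340,290:410],(400,400)),cv2.copyMakeBorder(cv2.resize(im,(400,250)),0,150,0,0,0)]))
```

```text
[ 0.51759946 -0.35218513  0.16684006]
```

View pics/c3.png

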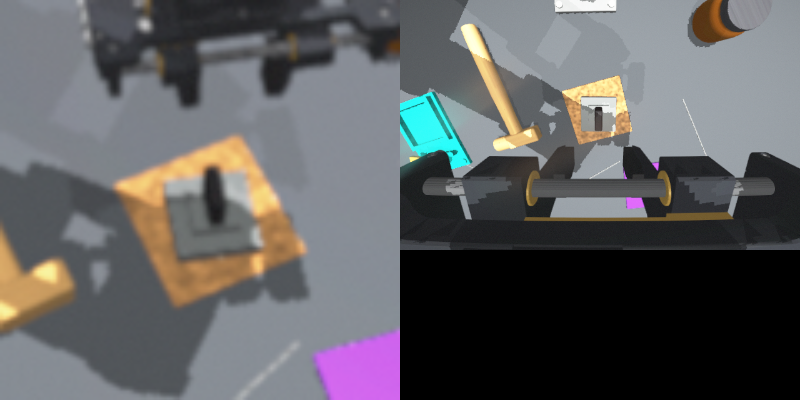

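The setting block stands upright and well centred on the cork (side crop 212,215). Next I go to the rack.

Call:
servo_tool:
  motion:
    - [[1, 0.1, 0.5, 0.5, 0], [1, 0.1, 1, 0.5, 0], [1, 0.1, 1, 0.5, 0.05], [1, 0.1, 1, 0.5, 0.05], [1, 0.1, 1, 0, 0]]

```text
t: 9.2
tool_pos: [0.5269, -0.2598, 0.2041]
orientation: [[-0.039, 0.999, 0.001], [0.999, 0.039, -0.001], [-0.001, 0.001, -1.0]]
contact_force: [-0.2, -0.4, 0.3]
gripper_width: 0.0757
grip_force: 0.0
```

Call:
servo_tool:
  motion:
    - [[1, 0.1, 1, 0, 0], [1, 0.1, 1, 0, 0], [1, 0.1, 1, 0, 0], [1, 0.1, 1, 0, 0], [1, 0.1, 1, 0, 0]]

```text
t: 9.62
tool_pos: [0.5361, -0.1594, 0.2022]
orientation: [[-0.033, 0.999, -0.002], [0.999, 0.033, 0.001], [0.001, -0.002, -1.0]]
contact_force: [0.3, -0.4, 0.0]
gripper_width: 0.0884
grip_force: 0.0
```

Call:
servo_tool:
  motion:
    - [[1, 0.1, 1, 0, 0], [1, 0.1, 1, 0, 0], [1, 0.1, 1, 0, 0], [1, 0.1, 1, 0, 0], [1, 0.1, 1, 0, 0]]

```text
t: 10.03
tool_pos: [0.546, -0.0595, 0.2022]
orientation: [[-0.033, 0.999, -0.002], [0.999, 0.033, 0.001], [0.001, -0.002, -1.0]]
contact_force: [0.1, 0.5, 0.6]
gripper_width: 0.0883
grip_force: 0.0
```

Call:
servo_tool:
  motion:
    - [[1, 0.1, 1, 0, 0], [1, 0.1, 1, 0, 0], [1, 0.1, 1, 0, 0], [1, 0.1, 1, 0, 0], [1, 0.1, 1, 0, 0]]

```text
t: 10.45
tool_pos: [0.5559, 0.0404, 0.2022]
orientation: [[-0.033, 0.999, -0.002], [0.999, 0.033, 0.0], [0.0, -0.002, -1.0]]
contact_force: [0.6, -0.1, 0.1]
gripper_width: 0.0877
grip_force: 0.0
```

Call:
servo_tool:
  motion:
    - [[1, 0.1, 1, 0, 0], [1, 0.1, 1, 0, 0], [1, 0.1, 1, 0, 0], [1, 0.1, 1, 0, 0], [1, 0.1, 1, 0, 0]]

```text
t: 10.87
tool_pos: [0.5658, 0.1403, 0.2021]
orientation: [[-0.033, 0.999, -0.002], [0.999, 0.033, 0.0], [0.0, -0.002, -1.0]]
contact_force: [-0.0, 0.2, 0.4]
gripper_width: 0.0883
grip_force: 0.0
```

Call:
servo_tool:
  motion:
    - [[1, 0.1, 1, 0, 0], [1, 0.1, 1, 0, 0], [1, 0.1, 1, 0, 0], [1, 0.1, 0.7, 0, 0], [1, 0, 0, 0, 0]]

```text
t: 11.28
tool_pos: [0.574, 0.2152, 0.2021]
orientation: [[-0.036, 0.999, -0.001], [0.999, 0.036, 0.0], [0.0, -0.001, -1.0]]
contact_force: [-0.2, 0.9, -0.2]
gripper_width: 0.0881
grip_force: 0.0
```

Run:
```python
from m import *
import pickle
for i in range(3): arm.capture('side')
P=params('wrist'); im=arm.capture('wrist'); cv2.imwrite('pics/w4.png',im); pickle.dump(P,open('w4.pkl','wb'))
print(arm.get_obs()['tool_pos'])
b,rb,c=blob(im,(100,120,40),(128,255,255),(250,60,400,300)); print(b,rb)
t=cv2.imread('pics/top0.png')
x,y=map(int,b); W=cv2.resize(im[y-70:y+70,x-80:x+80],None,fx=4,fy=4,interpolation=cv2.INTER_CUBIC); print('off',x-80,y-70)
cv2.imwrite('pics/c4.png',W)
```

```text
[0.57450393 0.21185272 0.20264864]
[332.57517389 174.0411985 ] ((332.64654541015625, 173.9913787841797), (32.4732780456543, 10.804851531982422), 86.633544921875)
off 252 104
```

View pics/c4.png

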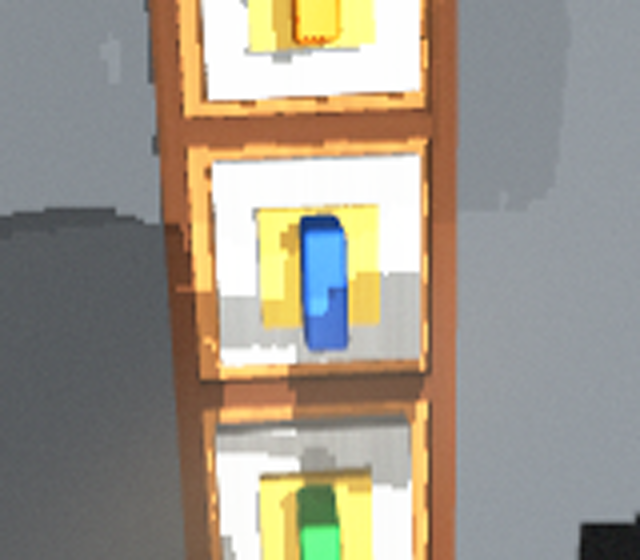

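Run:
```python
from m import *
import pickle
P=pickle.load(open('w4.pkl','rb')); PT=params('top')
w=lambda l:(np.array(l,float)/4-.375+[252,104]); t=lambda l:(np.array(l,float)/4-.375+150)
def rep(n,q):
    q=q[:,:2]; e=[float(np.degrees(np.arctan2(*(q[(i+1)%4]-q[i])[::-1])).round(1)) for i in range(4)]; L=[float(np.linalg.norm(q[(i+1)%4]-q[i]).round(4)) for i in range(4)]
    print(n,q.mean(0).round(4),e,L)
rep('w base',onz(P,w([[212,163],[420,155],[424,362],[219,368]]),.022))
rep('t base',onz(PT,t([[180,55],[272,48],[276,137],[183,146]]),.022))
rep('w hand',onz(P,w([[302,230],[346,229],[348,350],[308,351]]),.066))
rep('t hand',onz(PT,t([[184,73],[243,70],[245,84],[186,87]]),.066))
rep('t rack',onz(PT,t([[45,48],[423,25],[428,155],[46,180]]),.014))
print('tri base c',tri(P,w([[319,262]]),PT,t([[228,96.5]])),'tri hand far end',tri(P,w([[328,350]]),PT,t([[244,77]])))
```

```text
w base [0.5921 0.2199] [4.1, -84.9, -176.4, 93.1] [0.0628, 0.0648, 0.0651, 0.0643]
t base [0.5917 0.2217] [-85.1, -174.1, 96.3, 5.7] [0.0638, 0.0623, 0.064, 0.0638]
w hand [0.592  0.2207] [3.2, -86.1, -176.6, 95.2] [0.0118, 0.0335, 0.011, 0.0336]
t hand [0.5934 0.218 ] [-86.5, -168.5, 93.5, 11.8] [0.0393, 0.0096, 0.0392, 0.0096]
t rack [0.5899 0.2193] [-86.0, -175.4, 94.5, 5.1] [0.2646, 0.0912, 0.2639, 0.0934]
tri base c [0.59165905 0.22099588 0.02307037] tri hand far end [0.59530513 0.20133645 0.05728464]
```

Call:
servo_tool:
  motion:
    - [[1, 0.5, 0.2, -0.5, 0.021], [1, 0.4, 0.2, -1, 0], [1, 0, 0, -1, 0], [1, 0, 0, -1, 0], [1, 0, 0, -1, 0]]

```text
t: 11.9
tool_pos: [0.5927, 0.2195, 0.1119]
orientation: [[-0.075, 0.997, 0.0], [0.997, 0.075, -0.0], [-0.0, -0.0, -1.0]]
contact_force: [-0.5, 0.3, -0.1]
gripper_width: 0.0882
grip_force: 0.0
```

Call:
servo_tool:
  motion:
    - [[0.5, 0, 0, -1, 0], [0.2, 0, 0, -1, 0], [0, 0, 0, -1, 0], [-0.2, 0, 0, -0.5, 0], [-0.4, 0, 0, -0.3, 0]]

```text
t: 12.32
tool_pos: [0.5922, 0.2198, 0.0356]
orientation: [[-0.076, 0.997, -0.002], [0.997, 0.076, -0.0], [-0.0, -0.002, -1.0]]
contact_force: [-0.0, 0.1, 0.4]
gripper_width: 0.0569
grip_force: 0.0
```

Call:
servo_tool:
  motion:
    - [[-1, 0, 0, 0, 0], [-1, 0, 0, 0, 0], [-1, 0, 0, 0, 0], [-1, 0, 0, 0, 0], [-1, 0, 0, 0, 0]]

```text
t: 12.73
tool_pos: [0.593, 0.2208, 0.0376]
orientation: [[-0.077, 0.997, 0.001], [0.997, 0.077, 0.0], [0.0, 0.001, -1.0]]
contact_force: [-0.6, -0.2, -0.4]
gripper_width: 0.0236
grip_force: 0.0
```

Call:
servo_tool:
  motion:
    - [[-1, 0, 0, 0, 0], [-1, 0, 0, 0, 0], [-1, 0, 0, 0, 0], [-1, 0, 0, 0, 0], [-1, 0, 0, 0, 0]]

```text
t: 13.15
tool_pos: [0.5923, 0.2207, 0.0369]
orientation: [[-0.077, 0.997, -0.001], [0.997, 0.077, -0.0], [-0.0, -0.001, -1.0]]
contact_force: [-3.8, -1.1, 3.5]
gripper_width: 0.0114
grip_force: 30.0
```

Call:
servo_tool:
  motion:
    - [[-1, 0, 0, 0.3, 0], [-1, 0, 0, 0.7, 0], [-1, 0, 0, 1, 0], [-1, 0, 0, 1, 0], [-1, 0, 0, 1, 0]]

```text
t: 13.57
tool_pos: [0.5926, 0.2207, 0.1172]
orientation: [[-0.077, 0.997, -0.001], [0.997, 0.077, -0.0], [-0.0, -0.001, -1.0]]
contact_force: [0.6, 0.7, -4.6]
gripper_width: 0.0112
grip_force: 30.0
```

Call:
servo_tool:
  motion:
    - [[-1, -0.15, -0.4, 0.5, 0], [-1, -0.15, -1, 0, -0.041], [-1, -0.15, -1, 0, -0.041], [-1, -0.15, -1, 0, -0.04], [-1, -0.15, -1, 0, 0]]

```text
t: 13.98
tool_pos: [0.577, 0.1314, 0.1261]
orientation: [[0.182, 0.983, -0.001], [0.983, -0.182, -0.0], [-0.0, -0.001, -1.0]]
contact_force: [1.4, 0.7, -4.7]
gripper_width: 0.0113
grip_force: 30.0
```

Call:
servo_tool:
  motion:
    - [[-1, -0.17, -1, 0, 0], [-1, -0.17, -1, 0, 0], [-1, -0.17, -1, 0, 0], [-1, -0.17, -1, 0, 0], [-1, -0.17, -1, 0, 0]]

```text
t: 14.4
tool_pos: [0.5599, 0.0313, 0.1262]
orientation: [[0.178, 0.984, -0.001], [0.984, -0.178, -0.0], [-0.0, -0.001, -1.0]]
contact_force: [0.6, 0.2, -4.3]
gripper_width: 0.0115
grip_force: 30.0
```

Call:
servo_tool:
  motion:
    - [[-1, -0.17, -1, 0, 0], [-1, -0.17, -1, 0, 0], [-1, -0.17, -1, 0, 0], [-1, -0.17, -1, 0, 0], [-1, -0.17, -1, 0, 0]]

```text
t: 14.82
tool_pos: [0.5428, -0.0686, 0.1262]
orientation: [[0.178, 0.984, -0.001], [0.984, -0.178, 0.0], [-0.0, -0.001, -1.0]]
contact_force: [0.9, -0.6, -4.4]
gripper_width: 0.0113
grip_force: 30.0
```

Call:
servo_tool:
  motion:
    - [[-1, -0.05, -0.5, -0.5, 0], [-1, 0, 0, -1, 0], [-1, 0, 0, -1, 0], [-1, 0, 0, -0.5, 0], [-1, 0, 0, 0, 0]]

```text
t: 15.23
tool_pos: [0.5411, -0.0767, 0.064]
orientation: [[0.178, 0.984, -0.005], [0.984, -0.178, 0.002], [0.001, -0.005, -1.0]]
contact_force: [0.1, 0.7, -4.0]
gripper_width: 0.0114
grip_force: 30.0
```

Run:
```python
from m import *
for i in range(3): s=arm.capture('side')
im=arm.capture('wrist'); o=arm.get_obs()
print(o['tool_pos'],np.round(o['orientation'],3).tolist(),o['q'])
cv2.imwrite('pics/w5.png',im)
cv2.imwrite('pics/c5.png',np.hstack([cv2.resize(s[160:245,290:375],(400,400)),cv2.resize(im[120:260,250:430],(400,311))[:].copy() if 0 else cv2.resize(im[100:260,240:400],(400,400))]))
```

```text
[ 0.54321797 -0.07726713  0.0676409 ] [[0.177, 0.984, 0.002], [0.984, -0.177, -0.001], [-0.0, 0.002, -1.0]] [-2.04624175e+01  3.03973595e+01  8.70832206e+01  3.19035252e-03
  6.24152583e+01 -1.02525065e+01]
```

View pics/c5.png

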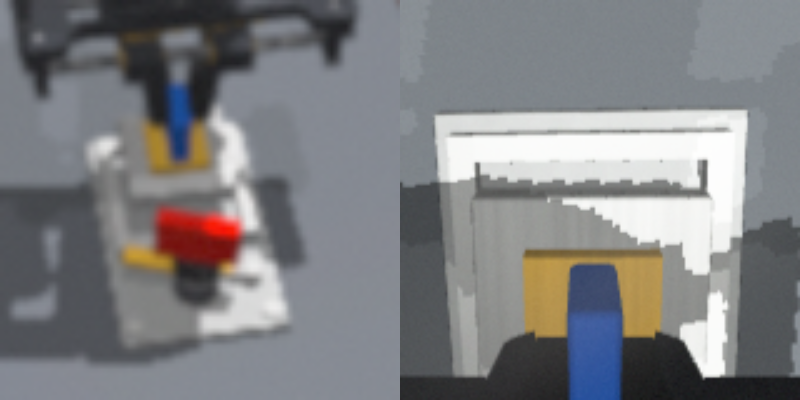

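Run:
```python
from m import *
P=params('wrist'); w=lambda l:((np.array(l,float)-[400,0])/2.5-.3+[240,100])
o=arm.get_obs(); R=np.array(o['orientation']); 
B=np.array([[np.cos(np.radians(-10.2)),np.sin(np.radians(-10.2))],[np.cos(np.radians(79.8)),np.sin(np.radians(79.8))]])
for n,l,z in(('pocket',[[476,161],[706,159]],.018),('stand wall outer',[[447,133],[730,130]],.018),('die edge',[[474,196],[711,194]],.0527),('brass',[[524,251],[661,250]],.0607)):
    q=onz(P,w(l),z)[:,:2]; d=q[1]-q[0]
    print(n,q.round(4).tolist(),'bed-axes',(B@q.T).T.round(4).tolist(),np.degrees(np.arctan2(d[1],d[0])).round(1),np.linalg.norm(d).round(4))
print('tcp bedaxes',B@np.array(o['tool_pos'][:2]))
```

```text
pocket [[0.5151, -0.0357], [0.5848, -0.0477]] bed-axes [[0.5133, 0.0561], [0.584, 0.0566]] -9.8 0.0707
stand wall outer [[0.5083, -0.0258], [0.5932, -0.0402]] bed-axes [[0.5049, 0.0647], [0.591, 0.0655]] -9.7 0.0861
die edge [[0.5192, -0.0401], [0.5804, -0.0506]] bed-axes [[0.5181, 0.0525], [0.5802, 0.053]] -9.8 0.0621
brass [[0.5303, -0.0549], [0.5648, -0.0609]] bed-axes [[0.5316, 0.0398], [0.5667, 0.0401]] -9.8 0.0351
tcp bedaxes [0.54831557 0.02014965]
```

Die and pocket agree within 1 mm in both axes and the yaw matches, so I lower it.

Call:
servo_tool:
  motion:
    - [[-1, 0, 0, -0.4, 0], [-1, 0, 0, -0.4, 0], [-1, 0, 0, -0.3, 0], [-1, 0, 0, -0.2, 0], [-1, 0, 0, -0.1, 0]]

```text
t: 15.85
tool_pos: [0.5423, -0.0772, 0.0378]
orientation: [[0.178, 0.984, -0.001], [0.984, -0.178, 0.0], [0.0, -0.001, -1.0]]
contact_force: [-0.0, -0.4, -4.9]
gripper_width: 0.0117
grip_force: 30.0
```

Call:
servo_tool:
  motion:
    - [[-1, 0, 0, -0.1, 0], [-1, 0, 0, 0, 0], [-1, 0, 0, 0, 0]]

```text
t: 16.1
tool_pos: [0.5426, -0.0772, 0.037]
orientation: [[0.178, 0.984, 0.0], [0.984, -0.178, -0.0], [-0.0, 0.0, -1.0]]
contact_force: [-2.5, 0.3, -1.2]
gripper_width: 0.0116
grip_force: 30.0
```

Call:
servo_tool:
  motion:
    - [[-0.2, 0, 0, 0, 0], [-0.2, 0, 0, 0, 0], [-0.2, 0, 0, 0, 0], [-0.2, 0, 0, 0, 0], [-0.2, 0, 0, 0, 0]]

```text
t: 16.52
tool_pos: [0.5429, -0.0774, 0.0369]
orientation: [[0.178, 0.984, 0.001], [0.984, -0.178, -0.0], [-0.0, 0.001, -1.0]]
contact_force: [-0.9, -0.2, 0.9]
gripper_width: 0.0355
grip_force: 0.0
```

Call:
servo_tool:
  motion:
    - [[-0.2, 0, 0, 0, 0], [-0.2, 0, 0, 0.5, 0], [-0.2, 0, 0, 1, 0], [-0.2, 0, 0, 1, 0], [-0.2, 0, 0, 1, 0]]

```text
t: 16.93
tool_pos: [0.5426, -0.0772, 0.1083]
orientation: [[0.178, 0.984, 0.0], [0.984, -0.178, -0.0], [0.0, 0.0, -1.0]]
contact_force: [0.4, 0.1, -0.2]
gripper_width: 0.0354
grip_force: 0.0
```

Call:
servo_tool:
  motion:
    - [[-0.1, 0, 0, 1, 0], [-0.1, 0, 0, 0.5, 0.053], [-0.1, 0, -0.3, 0, 0.053], [-0.1, -0.1, -0.6, 0, 0.053], [-0.1, -0.1, -0.6, 0, 0.053]]

```text
t: 17.35
tool_pos: [0.5387, -0.1074, 0.1378]
orientation: [[-0.268, 0.963, 0.001], [0.963, 0.268, -0.0], [-0.001, 0.001, -1.0]]
contact_force: [-0.3, -0.3, -0.8]
gripper_width: 0.0395
grip_force: 0.0
```

Call:
servo_tool:
  motion:
    - [[-0.1, -0.1, -0.6, 0, 0.053], [-0.1, -0.1, -0.6, 0, 0.053], [-0.1, -0.15, -0.55, 0, 0.053], [-0.1, 0, -0.2, 0, 0.053], [-0.1, 0, 0, 0, 0.053]]

```text
t: 17.77
tool_pos: [0.5315, -0.1473, 0.1375]
orientation: [[-0.734, 0.679, 0.001], [0.679, 0.734, -0.0], [-0.001, 0.0, -1.0]]
contact_force: [-0.5, 0.1, 0.2]
gripper_width: 0.0396
grip_force: 0.0
```

Call:
servo_tool:
  motion:
    - [[-0.1, 0, 0, 0, 0.053], [-0.1, 0, 0, 0, 0.053], [-0.1, 0, 0, 0, 0], [-0.1, 0, 0, 0, 0]]

```text
t: 18.1
tool_pos: [0.5316, -0.1463, 0.1373]
orientation: [[-0.862, 0.507, 0.0], [0.507, 0.862, -0.0], [-0.001, 0.0, -1.0]]
contact_force: [0.5, -0.1, -0.2]
gripper_width: 0.0394
grip_force: 0.0
```

Run:
```python
from m import *
PS=params('side'); s=arm.capture('side'); im=arm.capture('wrist'); t=arm.capture('top'); o=arm.get_obs()
print(o['tool_pos'],np.round(o['orientation'],3).tolist(),o['q'],o['gripper_width'])
cv2.imwrite('pics/w6.png',im)
cv2.imwrite('pics/c6.png',np.hstack([cv2.resize(s[160:245,290:375],(400,400)),cv2.resize(im[100:260,220:380],(400,400))]))
```

```text
[ 0.53163187 -0.14624572  0.13699955] [[-0.862, 0.506, 0.0], [0.506, 0.862, -0.0], [-0.0, -0.0, -1.0]] [-2.76847767e+01  2.59445699e+01  8.15320047e+01 -7.30646362e-04
  7.25109378e+01 -8.72775673e+01] 0.039567663723454806
```

View pics/c6.png

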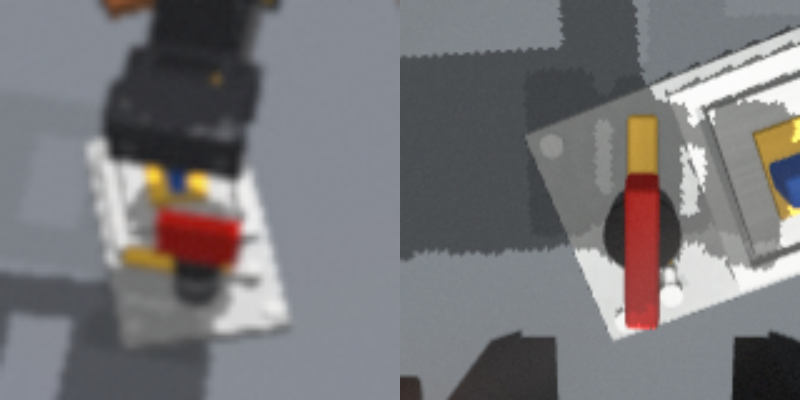

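The die lies flat in the pocket, and the red bar (642,250) is aligned and centred between the fingers. Now the clamp.

Call:
servo_tool:
  motion:
    - [[-0.1, 0, 0, -0.6, 0], [-0.1, 0, 0, -1, 0], [-0.1, 0, 0, -1, 0], [-0.1, 0, 0, -1, 0], [-0.1, 0, 0, -0.6, 0]]

```text
t: 18.67
tool_pos: [0.531, -0.1459, 0.051]
orientation: [[-0.863, 0.506, -0.002], [0.506, 0.863, 0.001], [0.002, -0.0, -1.0]]
contact_force: [-0.4, 0.4, -1.2]
gripper_width: 0.0394
grip_force: 0.0
```

Call:
servo_tool:
  motion:
    - [[-0.1, 0, 0, -0.4, 0], [-1, 0, 0, 0, 0], [-1, 0, 0, 0, 0], [-1, 0, 0, 0, 0], [-1, 0, 0, 0, 0]]
  squeeze: 40

```text
t: 19.08
tool_pos: [0.5321, -0.1465, 0.0457]
orientation: [[-0.864, 0.504, 0.002], [0.504, 0.864, -0.001], [-0.002, 0.0, -1.0]]
contact_force: [0.3, 0.3, 0.2]
gripper_width: 0.0153
grip_force: 0.0
```

Call:
servo_tool:
  motion:
    - [[-1, 0, 0, 0, 0], [-1, 0, 0, 0, 0], [-1, 0, 0, 0, 0]]

```text
t: 19.33
tool_pos: [0.5316, -0.1473, 0.0456]
orientation: [[-0.864, 0.504, 0.001], [0.504, 0.864, -0.002], [-0.002, -0.002, -1.0]]
contact_force: [-3.0, -4.9, 1.6]
gripper_width: 0.0116
grip_force: 40.0
```

Call:
servo_tool:
  motion:
    - [[-1, 0, 0, 0, -0.03], [-1, 0, 0, 0, -0.05], [-1, 0, 0, 0, -0.055], [-1, 0, 0, 0, -0.055], [-1, 0, 0, 0, -0.055]]

```text
t: 19.75
tool_pos: [0.5313, -0.1475, 0.0456]
orientation: [[-0.5, 0.866, -0.0], [0.866, 0.5, -0.002], [-0.002, -0.001, -1.0]]
contact_force: [-4.6, -6.6, 3.6]
gripper_width: 0.0116
grip_force: 40.0
```

Call:
servo_tool:
  motion:
    - [[-1, 0, 0, 0, -0.055], [-1, 0, 0, 0, -0.055], [-1, 0, 0, 0, -0.055], [-1, 0, 0, 0, -0.055], [-1, 0, 0, 0, -0.055]]

```text
t: 20.17
tool_pos: [0.531, -0.1476, 0.0456]
orientation: [[0.053, 0.999, -0.001], [0.999, -0.053, -0.002], [-0.002, -0.001, -1.0]]
contact_force: [-6.6, -6.7, 3.4]
gripper_width: 0.0113
grip_force: 40.0
```

Call:
servo_tool:
  motion:
    - [[-1, 0, 0, 0, -0.045], [-1, 0, 0, 0, 0], [-1, 0, 0, 0, 0]]

```text
t: 20.42
tool_pos: [0.531, -0.1476, 0.0456]
orientation: [[0.141, 0.99, -0.001], [0.99, -0.141, -0.002], [-0.002, -0.0, -1.0]]
contact_force: [-5.6, -6.2, 3.7]
gripper_width: 0.0114
grip_force: 40.0
```

Call:
servo_tool:
  motion:
    - [[-0.1, 0, 0, 0, 0], [-0.1, 0, 0, 0, 0], [-0.1, 0, 0, 0, 0], [-0.1, 0, 0, 0, 0], [-0.1, 0, 0, 0, 0]]

```text
t: 20.83
tool_pos: [0.5318, -0.1462, 0.0448]
orientation: [[0.14, 0.99, 0.0], [0.99, -0.14, -0.0], [0.0, 0.0, -1.0]]
contact_force: [0.0, -0.2, -0.3]
gripper_width: 0.0395
grip_force: 0.0
```

Call:
servo_tool:
  motion:
    - [[-0.1, 0, 0, 0.5, 0], [-0.1, 0, 0, 1, 0], [-0.1, 0, 0, 1, 0], [-0.1, 0, 0, 1, 0], [-0.1, 0, 0, 1, 0]]

```text
t: 21.25
tool_pos: [0.5316, -0.1461, 0.1365]
orientation: [[0.14, 0.99, 0.0], [0.99, -0.14, -0.0], [-0.0, 0.0, -1.0]]
contact_force: [0.1, -0.2, 0.5]
gripper_width: 0.0396
grip_force: 0.0
```

Call:
servo_tool:
  motion:
    - [[-0.1, 0, 0, 1, 0], [-0.1, -1, 0, 1, 0], [-0.1, -1, 0, 0, 0], [-0.1, -1, 0, 0, 0], [-0.1, -1, 0, 0, 0]]

```text
t: 21.67
tool_pos: [0.4508, -0.1461, 0.1758]
orientation: [[0.14, 0.99, 0.001], [0.99, -0.14, -0.001], [-0.001, 0.001, -1.0]]
contact_force: [1.0, 0.3, -0.9]
gripper_width: 0.0395
grip_force: 0.0
```

Call:
servo_tool:
  motion:
    - [[-0.1, -1, 0, 0, 0], [-0.1, -1, 0, 0, 0], [-0.1, -1, 0, 0, 0], [-0.1, -0.5, 0, 0, 0], [-0.1, 0, 0, 0, 0]]

```text
t: 22.08
tool_pos: [0.3805, -0.1461, 0.1754]
orientation: [[0.141, 0.99, 0.0], [0.99, -0.141, -0.0], [-0.0, 0.0, -1.0]]
contact_force: [0.5, 0.1, 0.2]
gripper_width: 0.0397
grip_force: 0.0
```

Run:
```python
from m import *
s=arm.capture('side'); t=arm.capture('top')
cv2.imwrite('pics/c7.png',np.hstack([cv2.resize(s[90:330,240:440],(400,480)),cv2.resize(t[150:290,150:290+0],(400,400))[:0].reshape(0,400,3) if 0 else cv2.resize(t[80:290,270:445],(400,480))]))
```

```text
(no output)
```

View pics/c7.png

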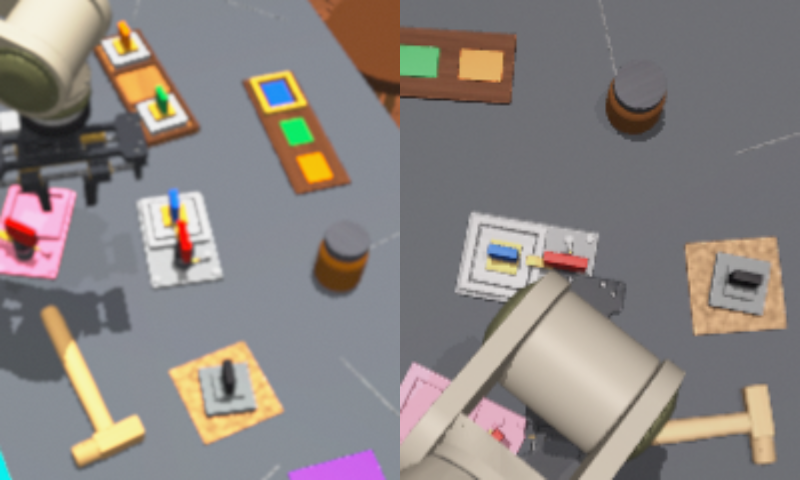

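The blue die sits in the bed with the clamp toe over its base (top 535,261). The setting block is on the cork, and the other dies and bystanders haven't been disturbed.

```bash
python3 -c "
from plant import arm
print(arm.hand_in())"
```

```text
the job is handed in; nothing more can be done
None
```

I handed the job in at about 22 s: setting block upright on the cork pad, blue die (the framed tag's colour) flat in the bed, and red clamp turned about 68° clockwise and locked. The hand-in returned no verdict, so this rests on the last camera images.

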